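# Clip a turned spindle into the length gauge and close the caliper on it

### The job

A turned wooden spindle is lying on top of the length gauge's spring clip. Press it straight down past the sprung red jaw until it is fully home in both forks of the clip, then slide the blue caliper carriage along its beam until the spindle is firmly nipped endways between the caliper's face and the steel anvil, and leave it so. Do not shift or tip the mug, the amber glass or the gouge.

Things in the scene. Friction and masses are not known exactly. Their poses are not given: they have to be found in the camera images.
- gauge: Length gauge, fixed to the bench: brown board 120 mm (x) by 390 mm (y, -150 to +240), 18 mm thick. Origin on the bench below the clip's middle; z up; y runs along the spindle from anvil (-y) to caliper (+y); the robot is on the -x side. The clip has two forks at y = -45 and +45 mm, each 20 mm wide along y; between them the spindle is bare (70 mm clear).
- seat (a point): Axis of the fully seated spindle at the clip's middle: 55 mm above the bench (spindle top then 69 mm, start 93 mm); axes as the gauge. Each fork has a saddle block (top 41 mm above the bench), a white upright wall on the +x side (inner face 14.3 mm from the axis, top 87 mm above the bench) and a lug of the red sprung jaw on the -x side.
- clip_jaw (a joint): Opening of the red sprung jaw in rad: 0 is shut, it springs back to 0; it opens about 0.1 rad outwards (towards -x of the gauge) as the spindle passes. About 10 to 15 N of downward push, spread over both forks, takes the spindle past it.
- clip_nose (a point): Midway between the white noses (5 mm radius) of the two jaw lugs. Shut, it is 15 mm to the -x side of the seat and 12 mm above it. The red lead-ins above reach 85 mm above the bench.
- spindle: The task's spindle: loose, pale wood, 28 mm diameter, 160 mm long, about 70 g, a dark band near each end. Origin at the middle of its axis; its y axis runs along it. At the start it lies between wall and jaw noses on top of the clip, its axis about 24 mm above the seat, up to 20 mm off the clip's middle along y. It can roll about its axis.
- spindle_head (a point): Centre of the spindle's end face towards the caliper (+y of the gauge), 80 mm from its middle.
- spindle_foot (a point): Centre of the spindle's end face towards the anvil (-y of the gauge), 80 mm from its middle.
- anvil (a point): Centre of the contact face of the fixed steel anvil, 90 mm to the -y side of the seat and at the seat's height; the face looks to +y. Its post rises 78 mm above the bench.
- caliper_slide (a joint): Travel of the blue caliper carriage in m: 0 is fully open, it grows as the carriage slides towards the anvil (-y of the gauge). With the 160 mm spindle against the anvil it closes at about 0.085. It slides with about 1.5 N of friction and stays where it is left.
- caliper: Blue caliper carriage with its steel measuring pin, 20 mm diameter, 30 mm long; origin at the centre of its measuring face (looks to -y), 55 mm above the bench; axes as the gauge.
- push_tab (a point): Top centre of the back (+y) face of the carriage's upright blue tab, 110 mm above the bench and 47 mm behind the measuring face. The tab is 36 mm wide (x), 14 mm thick (y) and stands free from 46 to 110 mm above the bench: push it from behind or pinch it from above. At its foot a block reaches 11 mm farther back.
- mug: White mug, 82 mm across, 100 mm high; origin at the centre of its underside.
- glass: Amber drinking glass, 72 mm across, 85 mm high; origin at the centre of its underside.
- gouge: Carving gouge lying flat, 205 mm long, wooden handle; origin near its middle, on the bench; x along it towards the edge.
There are look-alikes about, which are no part of the job. What is shaped like the spindle but yellow is not meant.

How it is judged:
By the outcome, as a careful person would: the job done as asked, in the order asked, and still so for the second after the job is handed in, with the robot touching nothing.
It also fails if it takes over 45 s, if anything falls off the work surface, if the arm or the gripper's body presses on something with over 40 N, if the wrist force passes 120 N, or if a joint passes its speed limit or range.

### The arm

A 6-joint arm with a two-finger parallel gripper is mounted at the origin on the work surface. World frame = base frame: x ahead of the robot, y to its left, z up, the work surface at z = 0. Lengths are in m, angles in rad, forces in N, time in s.
With the tool pointing down it reaches from about 0.275 to 0.825 m from the base axis. Payload 5.2 kg.
Tool frame: the origin (TCP) lies at the very end of the fingers, on their centre line; the grasp point (between the pads) lies 19 mm behind it; z points along the fingers, y is the line along which they close (so a half turn about z gives the same grasp; the last joint's range is limited). The gripper opens to 93 mm and grips with 3 to 60 N. Pads are 15 mm wide; open, the fingers measure 128 mm over their backs; the gripper's body (75 mm by 188 mm) begins 65 mm behind the grasp point.
Start: joints at [0.984, 0.259, 1.535, -0, 1.348, -0.203], TCP at [0.206, 0.51, 0.219] pointing down, gripper open.
Joint ranges: [-3.14, 3.14], [-0.91, 2.08], [0.19, 2.58], [-1.22, 4.36], [0.22, 2.71], [-3.12, 3.12]. Speed limits (rad/s): [2.57, 2.57, 3.14, 3.14, 3.14, 3.14].

### API

Orientations are given as a unit quaternion [x, y, z, w].
In Python, from bench import * gives the robot as it stands.
- The arm moves only by the tool apply_moves, never from a script. Its argument "motion" is a list that holds one entry, the list of rows, each a list of 4 numbers: the shift along the world's x, y, z each as a share of 0.08 m, from -1 to 1, then the turn about the world's z as a share of 1.5 rad, from -1 to 1. In form: [[[tx, ty, tz, spin], ...]]. A call has exactly 5 rows; each row shifts and turns the commanded pose from where the row before left it; what a row does not reach is not made up. A row lasts 1/12 s, in which the tool goes at most 41.7 mm and 7.16 degrees, less where a joint would pass 70% of its speed; a pose out of reach is approached as far as the arm can. A call with a number of a shift or a turn outside -1 to 1 is refused whole. A call with a gripper value outside its range is refused whole. "jaw" is the closure, from -1 (fully open) to 1 (shut), set as the call begins (left out, the last holds). The fingers move at their own pace and stop on an object; "newtons" is the grip in N (left out, the last holds). Time passes only in rows, so rows that do not move let the fingers close, or fill a call up. It gives the time, the measured TCP pose, the force, the opening and the grip force at its end, in the units of the state.
- read_state(): the state, without advancing time (a new reading comes with each control period).
- camera(name): name is "scene" or "top" or "wrist"; returns (picture, depth): 420x560x3 uint8, red, green, blue; 420x560 float32, m along the optical axis (not along the pixel's ray), 0 where there is no reading.
- calibration(name): a dict with "K" (3x3 intrinsics, pixels), "k1" (the pictures are not rectified: a ray, as slopes to the right and down, at radius r is drawn at 1 + k1 r^2 times it, then the intrinsics apply), "R" (3x3) and "t" (3): a world point X has camera coordinates R X + t. Camera axes: x right, y down, z forward; pixel columns grow to the right and rows downward; lengths in m; the calibration is good to about 2 mm. A picture is of the moment at which its call begins: read the wrist's pose just before it. calibration takes no time and is no camera call; for the wrist camera it gives the pose at the moment of the call.
- finish_job(): hands the job in; it is judged then, once.
Trained networks look in the newest picture that a camera, given by its name, has taken for a name from the list of things; names that differ only in an ending like _2 or _b are one class to them, and where a whole thing is asked for, a point or a joint stands for the part that bears it (a point fixed in the world has none). Each returns a list of dicts, best first, with "p" (0 to 1); they miss things now and then, are a little off and sometimes report something else, mostly with a low value. They report only what shows in the picture. A call takes as long as a camera call. They do not tell look-alikes from the thing itself.
- find_in(target, camera): "xyz" ([x, y, z] in m, in world coordinates, good to about 4 mm: the middle of the surface that is visible of it).
- landmark_of(target, camera): "xyz" ([x, y, z] in m, in world coordinates, good to about 4 mm: a listed point, or the origin of a listed thing).
The state is a dict: "clock": time; "q": joint angles; "qd": joint speeds; "effort": joint torques, N m; "tool_pos": TCP position; "tool_rot": TCP orientation; "contact_force": force on the tool from outside, world axes, zero at the start; "moment": the same for the moment, N m; "grip_width": finger opening in m; "grasp_force": force on a finger pad.
Only numpy, scipy, OpenCV 4.12 (cv2) and the standard library are available. Lean on these libraries where they do the work, as an engineer would, in place of code of your own. Each camera call takes 0.05 s, during which the arm holds its last target. There are 200 camera calls.

## Working session

There is one attempt and no reset: what is moved stays moved. The work goes in short steps, Python scripts to look and compute and a tool call to move; the robot and the scene stay as the last step left them, time stands still between calls to the robot, and variables do not carry over. Pictures are saved under pics/ and viewed, at most 10 in all, crops included, and the job is handed in when it is done.

Besides the shell and the picture viewer there is one more tool, called after "Call:" by a JSON object that holds its "fn" and its "kwargs". apply_moves: Moves the arm, as the interface text tells. Shift numbers are shares of 0.08 m and turn numbers shares of 1.5 rad, none past 1 either way. Its arguments: {"type":"object","properties":{"motion":{"type":"array"},"jaw":{"type":"number"},"newtons":{"type":"number"}},"required":["motion"]}

```bash
mkdir -p pics; cat > h.py <<'E'
from bench import *
import numpy as np, cv2
def save(n,f):
    p,d=camera(n); cv2.imwrite('pics/'+f,p[:,:,::-1]); return p,d
def world(n,u,v,d,c=None):
    c=c or calibration(n);K=np.array(c['K']);k=c['k1']
    x=(u-K[0,2])/K[0,0];y=(v-K[1,2])/K[1,1];a,b=x,y
    for _ in range(10):
        s=1+k*(a*a+b*b);a,b=x/s,y/s
    return (np.array(c['R']).T@(np.array([a*d,b*d,d])-np.array(c['t']))).round(4)
def pix(n,X,c=None):
    c=c or calibration(n);K=np.array(c['K']);p=np.array(c['R'])@np.array(X)+np.array(c['t']);a,b=p[:2]/p[2];s=1+c['k1']*(a*a+b*b)
    return K[0,0]*a*s+K[0,2],K[1,1]*b*s+K[1,2]
E
python3 - <<'E'
from h import *
a,_=save('scene','s1.png');b,_=save('top','t1.png')
for n in ('top','scene'):
  for t in ('seat','anvil','clip_nose','spindle','spindle_head','spindle_foot','push_tab','caliper','mug','glass','gouge'):
    print(n,t,[(np.round(r['xyz'],3).tolist(),round(r['p'],2)) for r in landmark_of(t,n)[:3]])
s=read_state();print(s['clock'],s['tool_pos'],s['tool_rot'],s['contact_force'],s['grip_width'])
E
```

```text
top seat [([0.577, -0.023, 0.056], 0.84)]
top anvil [([0.6, -0.105, 0.054], 0.93)]
top clip_nose [([0.558, -0.024, 0.065], 0.52)]
top spindle [([0.573, -0.013, 0.078], 0.87), ([0.235, -0.272, 0.014], 0.87), ([0.559, -0.02, 0.063], 0.52)]
top spindle_head [([0.552, 0.065, 0.073], 0.91), ([0.235, -0.351, 0.014], 0.57)]
top spindle_foot [([0.595, -0.086, 0.078], 0.58)]
top push_tab [([0.522, 0.152, 0.11], 0.89), ([0.604, -0.107, 0.056], 0.29)]
top caliper [([0.522, 0.151, 0.11], 0.72), ([0.534, 0.105, 0.054], 0.54), ([0.622, -0.384, 0.0], 0.49)]
top mug [([0.616, -0.381, 0.002], 0.72)]
top glass [([0.781, 0.092, -0.001], 0.77), ([0.562, -0.022, 0.066], 0.63)]
top gouge [([0.784, -0.125, 0.0], 0.95)]
scene seat [([0.576, -0.017, 0.055], 0.67)]
scene anvil [([0.6, -0.107, 0.053], 0.85), ([0.578, -0.017, -0.001], 0.29)]
scene clip_nose [([0.561, -0.023, 0.068], 0.49)]
scene spindle [([0.571, -0.012, 0.079], 0.84), ([0.237, -0.269, 0.016], 0.62)]
scene spindle_head [([0.238, -0.351, 0.015], 0.87), ([0.549, 0.063, 0.075], 0.78)]
scene spindle_foot [([0.236, -0.193, 0.015], 0.77), ([0.601, -0.085, 0.08], 0.66)]
scene push_tab [([0.524, 0.15, 0.11], 0.93)]
scene caliper [([0.537, 0.11, 0.059], 0.9)]
scene mug [([0.621, -0.388, 0.002], 0.75)]
scene glass [([0.783, 0.094, 0.002], 0.67)]
scene gouge [([0.779, -0.128, -0.001], 0.62)]
1.2 [0.2059252  0.50999752 0.21864347] [ 1.90701328e-01  9.81648105e-01 -2.34300999e-05 -5.05674825e-06] [ 0.03274986  0.37203598 -0.4676526 ] 0.0926634993588264
```

View images.

View pics/t1.png

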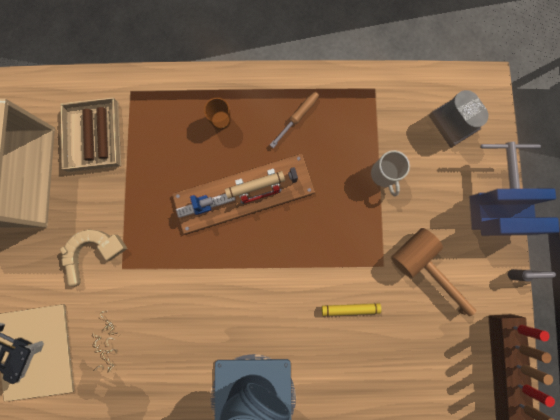

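View pics/s1.png

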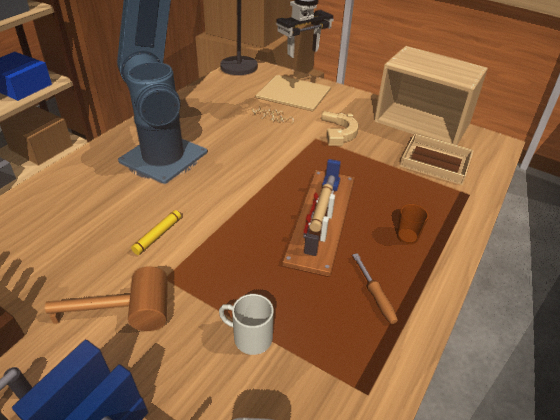

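The top picture shows the gauge at about (245,193) turned roughly 17°. The pale spindle is on its clip at (257,185), the blue carriage at (202,204) and the anvil at (293,175). The scene picture agrees, and the yellow look-alike is far off at (158,231).

Call:
{"fn": "apply_moves", "kwargs": {"motion": [[[0.25,-0.36,0,0.03],[0.25,-0.36,0,0.03],[0.25,-0.36,0,0.03],[0.25,-0.36,0,0.03],[0.25,-0.36,0,0.03]]], "jaw": 0.55, "newtons": 20}}

```text
clock: 1.62
tool_pos: [0.3064, 0.3647, 0.2188]
tool_rot: [0.078, 0.997, 0.0, 0.0]
contact_force: [0.4, -0.4, 0.5]
grip_width: 0.0641
grasp_force: 0.0
```

Call:
{"fn": "apply_moves", "kwargs": {"motion": [[[0.25,-0.36,0,0.03],[0.25,-0.36,0,0.03],[0.25,-0.36,0,0.03],[0.25,-0.36,0,0.03],[0.25,-0.36,0,0.03]]]}}

```text
clock: 2.03
tool_pos: [0.4067, 0.2205, 0.2189]
tool_rot: [-0.034, 0.999, 0.0, 0.0]
contact_force: [0.5, 0.3, -0.1]
grip_width: 0.0309
grasp_force: 0.0
```

Call:
{"fn": "apply_moves", "kwargs": {"motion": [[[0.25,-0.36,0,0.03],[0.25,-0.36,0,0.03],[0.25,-0.36,0,0.03],[0.25,-0.36,0,0.03],[0,0,0,0.03]]]}}

```text
clock: 2.45
tool_pos: [0.4895, 0.1018, 0.2186]
tool_rot: [-0.144, 0.99, -0.001, 0.001]
contact_force: [0.9, -0.4, 0.3]
grip_width: 0.0208
grasp_force: 0.0
```

```bash
cat > m.py <<'E'
from h import *
def meas(f,n='wrist',ts=('seat','anvil','clip_nose','spindle','spindle_head','spindle_foot','push_tab','caliper')):
    save(n,f)
    for t in ts: print(n,t,[(np.round(r['xyz'],4).tolist(),round(r['p'],2)) for r in landmark_of(t,n)[:2]])
    s=read_state();print(s['clock'],s['tool_pos'].round(4),s['tool_rot'].round(3),s['contact_force'].round(1),s['grip_width'])
E
python3 -c "
from m import *
meas('w1.png')"
```

```text
wrist seat [([0.5742, -0.0151, 0.0532], 0.83)]
wrist anvil [([0.6013, -0.1031, 0.0568], 0.64)]
wrist clip_nose []
wrist spindle [([0.57, -0.0117, 0.0777], 0.7)]
wrist spindle_head [([0.5515, 0.0662, 0.0745], 0.82), ([0.597, -0.0885, 0.0792], 0.5)]
wrist spindle_foot [([0.5947, -0.0884, 0.0784], 0.66)]
wrist push_tab [([0.5248, 0.1525, 0.1115], 0.93)]
wrist caliper [([0.5342, 0.1047, 0.0521], 0.9)]
2.9 [0.4855 0.1077 0.2188] [-0.146  0.989  0.     0.   ] [-0.  -0.5 -0.8] 0.020674629292707233
```

View pics/w1.png

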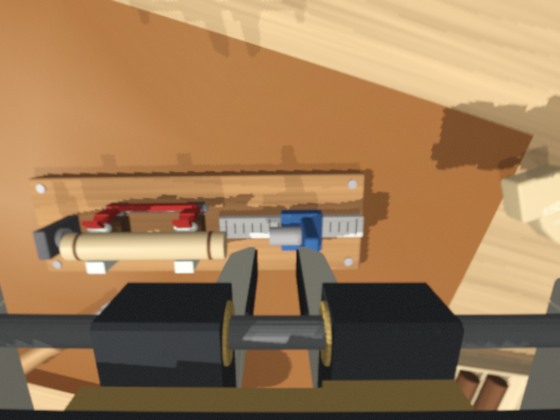

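The wrist picture shows the spindle from (62,245) to (226,245). The white walls are at (96,267) and (184,267), the red lugs at (100,220) and (187,220), the anvil at (50,238) and the carriage tab at (311,228). The fingers point at the carriage side.

```bash
python3 - <<'E'
from h import *
def cloud(n,box=None):
    p,d=camera(n);c=calibration(n);K=np.array(c['K'])
    v,u=np.mgrid[:420,:560];pts=np.stack([u,v],-1).reshape(-1,1,2).astype(float)
    q=cv2.undistortPointsIter(pts,K,np.array([c['k1'],0,0,0.]),None,None,(3,50,1e-9)).reshape(-1,2)
    z=d.reshape(-1,1);X=(np.c_[q*z,z]-np.array(c['t']))@np.array(c['R'])
    return X,cv2.cvtColor(p,cv2.COLOR_RGB2HSV).reshape(-1,3),z[:,0]>0
yaw=0.291
ey=np.array([-np.sin(yaw),np.cos(yaw)]);ex=np.array([np.cos(yaw),np.sin(yaw)]);S=np.array([.5755,-.018])
for n in('wrist','scene','top'):
    X,h,ok=cloud(n)
    g=np.c_[(X[:,:2]-S)@ex,(X[:,:2]-S)@ey,X[:,2]]
    near=ok&(abs(g[:,0])<.06)&(g[:,1]>-.15)&(g[:,1]<.25)
    wall=near&(h[:,1]<50)&(h[:,2]>140)&(abs(g[:,1])<.07)&(g[:,0]>0.01)&(g[:,2]>.075)
    for s in(-1,1):
        w=g[wall&(g[:,1]*s>0)]
        if len(w)>3:print(n,'wall',s,len(w),np.percentile(w,[3,50,97],axis=0).round(4).tolist())
    sp=g[near&(g[:,2]>.082)&(g[:,2]<.1)&(abs(g[:,1])<.1)&(h[:,1]>50)&(h[:,1]<150)&(h[:,0]>10)&(h[:,0]<30)&(abs(g[:,0])<.025)]
    if len(sp)>10:
        f=np.polyfit(sp[:,1],sp[:,0],1);print(n,'spindle',len(sp),'x=',f.round(4),'y',np.percentile(sp[:,1],[1,99]).round(4),'z',np.percentile(sp[:,2],[50,97]).round(4))
    bl=g[near&(h[:,0]>100)&(h[:,0]<125)&(h[:,1]>120)&(g[:,2]>.1)]
    if len(bl)>5:print(n,'tab',len(bl),np.percentile(bl,[3,50,97],axis=0).round(4).tolist())
E
```

```text
wrist wall -1 223 [[0.0135, -0.0543, 0.0836], [0.0182, -0.0454, 0.088], [0.0245, -0.0373, 0.0893]]
wrist wall 1 244 [[0.0129, 0.0353, 0.0847], [0.0181, 0.0441, 0.0882], [0.0249, 0.0526, 0.0896]]
wrist spindle 4247 x= [-0.0057 -0.004 ] y [-0.0734  0.085 ] z [0.0919 0.0945]
wrist tab 185 [[-0.0562, 0.1557, 0.1018], [-0.0185, 0.1674, 0.1098], [-0.0042, 0.1755, 0.2242]]
scene wall -1 39 [[0.0139, -0.0584, 0.0772], [0.0197, -0.0519, 0.0867], [0.0248, -0.0401, 0.0901]]
scene wall 1 34 [[0.0142, 0.0331, 0.0756], [0.0187, 0.0371, 0.0865], [0.0241, 0.0525, 0.0913]]
scene spindle 459 x= [0.0013 0.0006] y [-0.0759  0.0831] z [0.0908 0.0949]
scene tab 36 [[-0.0179, 0.1608, 0.1036], [-0.0014, 0.165, 0.1089], [0.0119, 0.1699, 0.112]]
top wall -1 31 [[0.014, -0.0528, 0.0796], [0.0186, -0.0445, 0.0866], [0.0245, -0.0369, 0.0893]]
top wall 1 32 [[0.0135, 0.0362, 0.0793], [0.0182, 0.0443, 0.0862], [0.0239, 0.0525, 0.0886]]
top spindle 523 x= [-0.0021 -0.0016] y [-0.0722  0.0667] z [0.0901 0.0948]
```

Call:
{"fn": "apply_moves", "kwargs": {"motion": [[[0.22,-0.31,0,0],[0.22,-0.31,0,0],[0.22,-0.32,0,0],[0.22,-0.32,0,0],[0.23,-0.31,0,0]]]}}

```text
clock: 3.47
tool_pos: [0.5753, -0.0198, 0.2188]
tool_rot: [-0.145, 0.989, -0.0, 0.0]
contact_force: [0.1, 0.8, 0.5]
grip_width: 0.0211
grasp_force: 0.0
```

Call:
{"fn": "apply_moves", "kwargs": {"motion": [[[0,0,-0.3,0],[0,0,-0.4,0],[0,0,-0.4,0],[0,0,-0.2,0],[0,0,0,0]]]}}

```text
clock: 3.88
tool_pos: [0.5716, -0.0181, 0.1103]
tool_rot: [-0.145, 0.989, 0.002, -0.004]
contact_force: [-0.4, 0.6, -0.5]
grip_width: 0.0208
grasp_force: 0.0
```

Call:
{"fn": "apply_moves", "kwargs": {"motion": [[[0,0,0,0],[0,0,0,0],[0,0,0,0],[0,0,0,0],[0,0,0,0]]]}}

```text
clock: 4.3
tool_pos: [0.5755, -0.0189, 0.116]
tool_rot: [-0.145, 0.989, -0.0, 0.001]
contact_force: [-0.6, -0.4, 0.4]
grip_width: 0.0214
grasp_force: 0.0
```

Call:
{"fn": "apply_moves", "kwargs": {"motion": [[[-0.01,0,-0.1,0],[0,0,-0.1,0],[0,0,-0.04,0],[0,0,-0.03,0],[0,0,-0.03,0]]]}}

```text
clock: 4.72
tool_pos: [0.5742, -0.0186, 0.0908]
tool_rot: [-0.145, 0.989, 0.0, 0.0]
contact_force: [0.0, 1.6, 7.8]
grip_width: 0.0209
grasp_force: 3.5
```

Call:
{"fn": "apply_moves", "kwargs": {"motion": [[[0,0,-0.03,0],[0,0,-0.03,0],[0,0,-0.03,0],[0,0,-0.02,0],[0,0,0,0]]]}}

```text
clock: 5.13
tool_pos: [0.5742, -0.0189, 0.0816]
tool_rot: [-0.145, 0.989, -0.0, 0.0]
contact_force: [1.5, -0.8, 1.4]
grip_width: 0.021
grasp_force: 0.6
```

Call:
{"fn": "apply_moves", "kwargs": {"motion": [[[0,0,-0.04,0],[0,0,-0.04,0],[0,0,-0.03,0],[0,0,-0.03,0],[0,0,0,0]]]}}

```text
clock: 5.55
tool_pos: [0.5731, -0.0186, 0.0696]
tool_rot: [-0.145, 0.989, 0.0, -0.001]
contact_force: [-0.7, -0.5, 0.3]
grip_width: 0.0211
grasp_force: 0.0
```

Call:
{"fn": "apply_moves", "kwargs": {"motion": [[[0,0,-0.015,0],[0,0,-0.01,0],[0,0,0,0],[0,0,0,0],[0,0,0,0]]]}}

```text
clock: 5.97
tool_pos: [0.5738, -0.0187, 0.0691]
tool_rot: [-0.145, 0.989, 0.0, 0.0]
contact_force: [-2.7, 0.2, 6.4]
grip_width: 0.0205
grasp_force: 2.8
```

Call:
{"fn": "apply_moves", "kwargs": {"motion": [[[0,0,-0.01,0],[0,0,-0.01,0],[0,0,0,0],[0,0,0,0],[0,0,0,0]]]}}

```text
clock: 6.38
tool_pos: [0.574, -0.0186, 0.0689]
tool_rot: [-0.145, 0.989, -0.0, 0.0]
contact_force: [-4.4, 1.3, 15.0]
grip_width: 0.0207
grasp_force: 7.5
```

Call:
{"fn": "apply_moves", "kwargs": {"motion": [[[0,0,0.2,0],[0,0,0.4,0],[0,0,0.4,0],[0,0,0.4,0],[0,0,0.2,0]]], "jaw": 1}}

```text
clock: 6.8
tool_pos: [0.5756, -0.0191, 0.1991]
tool_rot: [-0.145, 0.989, -0.001, 0.003]
contact_force: [1.1, 0.4, 0.4]
grip_width: 0.0003
grasp_force: 0.0
```

Call:
{"fn": "apply_moves", "kwargs": {"motion": [[[-0.1,0.4,0,0],[-0.14,0.48,0,0],[-0.14,0.48,0,0],[-0.14,0.48,0,0],[-0.14,0.48,0,0]]]}}

```text
clock: 7.22
tool_pos: [0.5205, 0.1682, 0.195]
tool_rot: [-0.145, 0.989, 0.0, 0.0]
contact_force: [0.8, 0.8, -0.5]
grip_width: 0.0004
grasp_force: 0.0
```

Call:
{"fn": "apply_moves", "kwargs": {"motion": [[[-0.06,0.2,0,0],[-0.05,0.18,0,0],[0,0,0,0],[0,0,0,0],[0,0,0,0]]]}}

```text
clock: 7.63
tool_pos: [0.5126, 0.1965, 0.1949]
tool_rot: [-0.145, 0.989, -0.0, -0.0]
contact_force: [-0.3, -0.7, 1.8]
grip_width: 0.0008
grasp_force: 0.0
```

```bash
python3 -c "
from m import *
meas('w2.png',ts=('spindle','spindle_head','spindle_foot','push_tab','caliper'))
meas('t2.png','top',ts=('spindle','spindle_head','push_tab','caliper'))"
```

```text
wrist spindle [([0.5691, -0.0159, 0.0556], 0.88)]
wrist spindle_head [([0.5521, 0.0644, 0.051], 0.92)]
wrist spindle_foot []
wrist push_tab []
wrist caliper [([0.534, 0.1037, 0.052], 0.87)]
7.9333 [0.5126 0.1964 0.195 ] [-0.144  0.99  -0.    -0.   ] [ 0.4 -0.1 -0.5] 0.0002755142988615699
top spindle [([0.2345, -0.2748, 0.0161], 0.94), ([0.5745, -0.0138, 0.053], 0.72)]
top spindle_head [([0.2362, -0.351, 0.0111], 0.89), ([0.5464, 0.0617, 0.0536], 0.86)]
top push_tab [([0.5231, 0.1543, 0.1084], 0.79)]
top caliper [([0.532, 0.1039, 0.0518], 0.6)]
8.1833 [0.5124 0.197  0.195 ] [-0.145  0.989 -0.    -0.   ] [-0.8 -1.  -0.1] 0.0006575825233512381
```

View pics/w2.png

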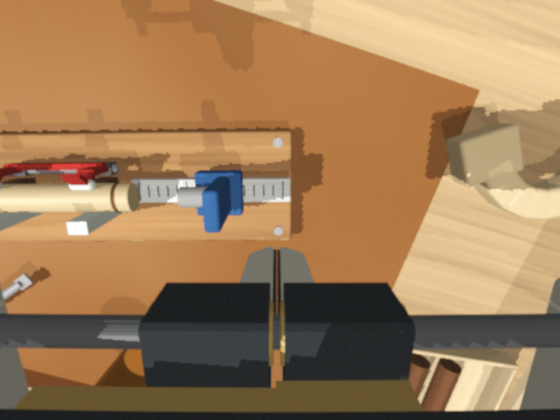

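The wrist picture shows the spindle down in the clip with its head band at (122,195), and its height now measures about 54 mm. The carriage tab is at (213,205) and the closed fingers are behind it at (277,255).

Call:
{"fn": "apply_moves", "kwargs": {"motion": [[[-0.02,-0.01,-0.3,0],[0,0,-0.4,0],[0,0,-0.4,0],[0,0,-0.35,0],[0,0,-0.15,0]]], "newtons": 30}}

```text
clock: 8.6
tool_pos: [0.5083, 0.196, 0.0634]
tool_rot: [-0.145, 0.989, -0.0, -0.003]
contact_force: [-0.4, 0.6, -0.1]
grip_width: 0.0003
grasp_force: 0.0
```

Call:
{"fn": "apply_moves", "kwargs": {"motion": [[[0,0,0,0],[0.02,-0.08,0,0],[0.02,-0.08,0,0],[0.02,-0.08,0,0],[0.02,-0.08,0,0]]]}}

```text
clock: 9.02
tool_pos: [0.5184, 0.1701, 0.0685]
tool_rot: [-0.145, 0.989, -0.0, 0.001]
contact_force: [0.7, 0.9, 0.5]
grip_width: 0.0003
grasp_force: 0.0
```

Call:
{"fn": "apply_moves", "kwargs": {"motion": [[[0.03,-0.1,0,0],[0.03,-0.1,0,0],[0.03,-0.1,0,0],[0.03,-0.1,0,0],[0,0,0,0]]]}}

```text
clock: 9.43
tool_pos: [0.5275, 0.137, 0.0672]
tool_rot: [-0.144, 0.99, -0.0, 0.0]
contact_force: [0.5, 0.0, -0.2]
grip_width: 0.0006
grasp_force: 0.0
```

```bash
python3 -c "
from m import *
meas('w3.png',ts=('spindle_head','push_tab','caliper'))
meas('s3.png','scene',ts=('push_tab','caliper','spindle_head'))"
```

```text
wrist spindle_head [([0.5488, 0.0626, 0.0497], 0.73)]
wrist push_tab [([0.5455, 0.0747, 0.0531], 0.62)]
wrist caliper [([0.5481, 0.0719, 0.0525], 0.94), ([0.551, 0.0629, 0.0517], 0.29)]
9.6333 [0.5264 0.1387 0.0668] [-0.145  0.989 -0.    -0.   ] [-0.3  0.1 -0.3] 0.0002799423593272046
scene push_tab [([0.5325, 0.122, 0.1114], 0.89)]
scene caliper [([0.5446, 0.0769, 0.0573], 0.67), ([0.5709, -0.0159, 0.0535], 0.18)]
scene spindle_head [([0.549, 0.0634, 0.0496], 0.96), ([0.237, -0.3515, 0.0151], 0.95)]
9.8333 [0.5265 0.1391 0.0669] [-0.145  0.989  0.    -0.   ] [-0.9  0.  -0.4] 0.0004952078138660904
```

View pics/w3.png

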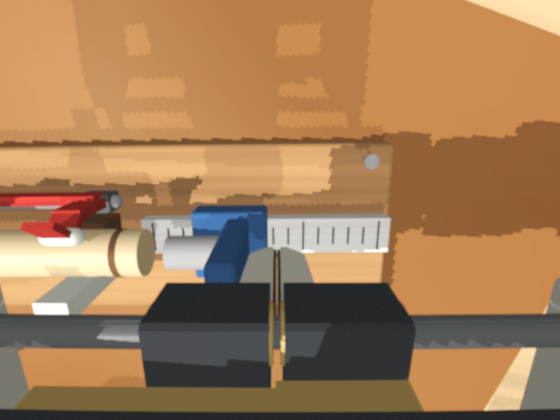

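The wrist picture shows the carriage pushed along by the fingers at (277,270). Its pin at (165,252) is almost at the spindle head at (150,252).

Call:
{"fn": "apply_moves", "kwargs": {"motion": [[[0.015,-0.05,0,0],[0.015,-0.05,0,0],[0.015,-0.05,0,0],[0.015,-0.05,0,0],[0.015,-0.05,0,0]]]}}

```text
clock: 10.25
tool_pos: [0.5328, 0.1185, 0.067]
tool_rot: [-0.145, 0.989, 0.0, -0.0]
contact_force: [-0.4, 2.8, -1.5]
grip_width: 0.0005
grasp_force: 1.0
```

Call:
{"fn": "apply_moves", "kwargs": {"motion": [[[0.006,-0.02,0,0],[0.006,-0.02,0,0],[0.006,-0.02,0,0],[0,0,0,0],[0,0,0,0]]]}}

```text
clock: 10.67
tool_pos: [0.5343, 0.1137, 0.0671]
tool_rot: [-0.145, 0.989, -0.0, 0.0]
contact_force: [0.2, 0.4, -0.0]
grip_width: 0.0008
grasp_force: 0.0
```

Call:
{"fn": "apply_moves", "kwargs": {"motion": [[[0.006,-0.02,0,0],[0.006,-0.02,0,0],[0,0,0,0],[0,0,0,0],[0,0,0,0]]]}}

```text
clock: 11.08
tool_pos: [0.5352, 0.1107, 0.0671]
tool_rot: [-0.145, 0.989, -0.0, 0.0]
contact_force: [0.3, 0.6, -0.6]
grip_width: 0.0001
grasp_force: 0.3
```

Call:
{"fn": "apply_moves", "kwargs": {"motion": [[[0.003,-0.01,0,0],[0.003,-0.01,0,0],[0,0,0,0],[0,0,0,0],[0,0,0,0]]]}}

```text
clock: 11.5
tool_pos: [0.5357, 0.1093, 0.0671]
tool_rot: [-0.145, 0.989, 0.0, 0.0]
contact_force: [0.0, 1.8, 1.0]
grip_width: 0.0004
grasp_force: 1.1
```

Call:
{"fn": "apply_moves", "kwargs": {"motion": [[[0.003,-0.01,0,0],[0.003,-0.01,0,0],[0.003,-0.01,0,0],[0,0,0,0],[0,0,0,0]]]}}

```text
clock: 11.92
tool_pos: [0.5357, 0.1092, 0.0672]
tool_rot: [-0.145, 0.989, 0.002, -0.0]
contact_force: [-1.0, 12.1, 3.4]
grip_width: 0.0006
grasp_force: 5.8
```

Call:
{"fn": "apply_moves", "kwargs": {"motion": [[[0.003,-0.01,0,0],[0.003,-0.01,0,0],[0.003,-0.01,0,0],[0,0,0,0],[0,0,0,0]]]}}

```text
clock: 12.33
tool_pos: [0.5356, 0.1091, 0.0672]
tool_rot: [-0.145, 0.989, 0.004, -0.0]
contact_force: [-2.8, 20.0, 4.7]
grip_width: 0.0002
grasp_force: 10.4
```

```bash
python3 -c "
from m import *
meas('s4.png','scene',ts=('spindle','push_tab','caliper','spindle_head','spindle_foot'))"
```

```text
scene spindle [([0.2352, -0.2692, 0.0138], 0.84)]
scene push_tab [([0.5745, -0.0275, 0.055], 0.69), ([0.5443, 0.0907, 0.1122], 0.63)]
scene caliper [([0.5502, 0.0516, 0.0557], 0.54)]
scene spindle_head [([0.2386, -0.3511, 0.0175], 0.95), ([0.5551, 0.0456, 0.0519], 0.58)]
scene spindle_foot [([0.6, -0.1031, 0.0598], 0.72)]
12.6333 [0.5357 0.1091 0.0672] [-0.145  0.989  0.003 -0.   ] [-4.4 19.6  4.9] 0.0002466533527462713
```

The head is at gauge y ≈ 70 mm and the foot is on the anvil, with about 20 N pushing. I'll back off straight, then lift.

Call:
{"fn": "apply_moves", "kwargs": {"motion": [[[-0.012,0.04,0,0],[-0.03,0.1,0,0],[-0.06,0.2,0,0],[-0.06,0.2,0,0],[0,0,0,0]]]}}

```text
clock: 13.05
tool_pos: [0.523, 0.1494, 0.0669]
tool_rot: [-0.146, 0.989, 0.0, -0.0]
contact_force: [-0.3, -1.0, 0.2]
grip_width: 0.0003
grasp_force: 0.0
```

Call:
{"fn": "apply_moves", "kwargs": {"motion": [[[0,0,0.3,0],[0,0,0.4,0],[0,0,0.4,0],[0,0,0.3,0],[0,0,0,0]]]}}

```text
clock: 13.47
tool_pos: [0.5276, 0.147, 0.1847]
tool_rot: [-0.145, 0.989, -0.001, 0.005]
contact_force: [1.3, -0.6, -0.0]
grip_width: 0.0004
grasp_force: 0.0
```

Call:
{"fn": "apply_moves", "kwargs": {"motion": [[[-0.25,0.36,0,0],[-0.25,0.36,0,0],[-0.1,0.1,0,0],[0,0,0,0],[0,0,0,0]]]}}

```text
clock: 13.88
tool_pos: [0.476, 0.2128, 0.1786]
tool_rot: [-0.146, 0.989, -0.001, -0.0]
contact_force: [0.2, -0.0, -0.4]
grip_width: 0.0008
grasp_force: 0.0
```

```bash
python3 -c "
from m import *
T=('spindle','push_tab','caliper','spindle_head','spindle_foot','anvil','mug','glass','gouge')
meas('t5.png','top',ts=T)
meas('s5.png','scene',ts=T)
meas('w5.png',ts=T[:6])
a=cv2.imread('pics/t5.png')[130:250,150:340];b=cv2.imread('pics/s5.png')[130:290,260:380]
cv2.imwrite('pics/c5.png',np.hstack([cv2.resize(a,(475,300),interpolation=2),cv2.resize(b,(225,300),interpolation=2)]))"
```

```text
top spindle [([0.237, -0.2738, 0.0154], 0.57)]
top push_tab [([0.5358, 0.0952, 0.1065], 0.78)]
top caliper [([0.5508, 0.0476, 0.0542], 0.74)]
top spindle_head [([0.5555, 0.0461, 0.0525], 0.87), ([0.2395, -0.3519, 0.011], 0.86)]
top spindle_foot [([0.5989, -0.1027, 0.0542], 0.97), ([0.2336, -0.1874, 0.0141], 0.76)]
top anvil [([0.6002, -0.1057, 0.0545], 0.8)]
top mug [([0.617, -0.3791, 0.0009], 0.8)]
top glass [([0.783, 0.0917, -0.0032], 0.84)]
top gouge [([0.7808, -0.1264, 0.0004], 0.58)]
14.3833 [0.4763 0.2129 0.179 ] [-0.145  0.989 -0.    -0.   ] [ 0.  -0.2  0.4] 0.0006547690538427156
scene spindle []
scene push_tab [([0.5451, 0.0942, 0.1113], 0.64), ([0.5758, -0.0279, 0.0534], 0.53)]
scene caliper [([0.5518, 0.0521, 0.0573], 0.71), ([0.7822, 0.0953, 0.0036], 0.45)]
scene spindle_head [([0.2359, -0.3505, 0.0159], 0.83), ([0.553, 0.048, 0.0541], 0.76)]
scene spindle_foot [([0.2352, -0.1891, 0.0165], 0.89)]
scene anvil [([0.5996, -0.1042, 0.0543], 0.74)]
scene mug [([0.6192, -0.3877, 0.0011], 0.58)]
scene glass [([0.7806, 0.0949, 0.0022], 0.64), ([0.5991, -0.1062, 0.0542], 0.35)]
scene gouge [([0.5737, -0.0283, 0.0557], 0.2)]
14.8833 [0.4761 0.2132 0.1791] [-0.145  0.989 -0.     0.   ] [-0.4  0.1 -0.5] 0.0003900243728347722
wrist spindle [([0.5746, -0.0253, 0.0531], 0.55), ([0.5551, 0.0471, 0.052], 0.17)]
wrist push_tab [([0.5428, 0.0939, 0.1123], 0.77)]
wrist caliper [([0.556, 0.0493, 0.053], 0.64)]
wrist spindle_head [([0.5534, 0.0485, 0.0522], 0.68)]
wrist spindle_foot []
wrist anvil []
15.2333 [0.4761 0.2132 0.1791] [-0.145  0.989  0.     0.   ] [-0.4 -0.4 -0.9] 0.0003227395593541157
```

View pics/c5.png

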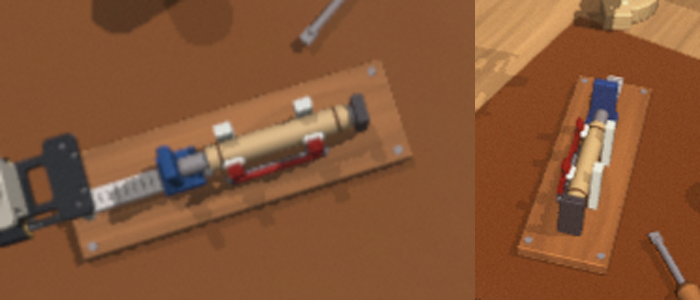

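View pics/w5.png

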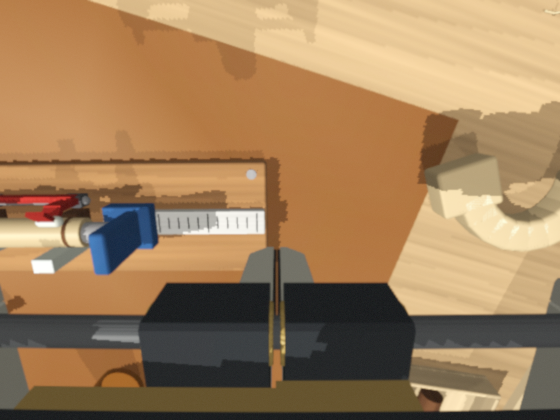

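The crop shows the spindle between the anvil at (358,112) and the pin at (190,165), with both white noses over it at (235,172) and (315,147). The wrist view shows the pin on the head at (88,232) and the gripper clear. The mug, glass and gouge still measure where they were.

```bash
python3 -c "
from bench import *
print(finish_job())"
```

```text
the job is handed in; nothing more can be done
None
```

The spindle is fully home in both forks and nipped endways between the caliper face and the anvil (about 20 N on the final push), the mug, glass and gouge were not touched, and the job was handed in at about 15 s with the robot clear.

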